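Push a jar lid through the self-closing flap of the lid bin

ROBOT

A 6-joint arm with a two-finger parallel gripper is mounted at the origin on the work surface. World frame = base frame: x ahead of the robot, y to its left, z up, the work surface at z = 0. Lengths are in m, angles in rad, forces in N, time in s.
With the tool pointing down it reaches from about 0.325 to 1 m from the base axis. Payload 5.1 kg.
Tool frame: the origin (TCP) lies between the finger pads; the fingertips stand 22 mm ahead of it and the grasp point (between the pads) lies 3 mm ahead of it; z points along the fingers, y is the line along which they close (so a half turn about z gives the same grasp; the last joint's range is limited). The gripper opens to 85 mm and grips with 20 to 120 N. Pads are 22 mm wide; open, the fingers measure 114 mm over their backs; the gripper's body (76 mm by 85 mm) begins 54 mm behind the grasp point. The pads swing forward as they close: fully open they stand 13 mm farther back than shut.
Start: joints at [-1.22, 0.124, 1.65, -0, 1.367, -0.083], TCP at [0.273, -0.59, 0.253] pointing down, gripper open.
Joint ranges: [-2.61, 2.61], [-1.02, 2.33], [0.03, 2.71], [-1.35, 4.49], [0.32, 2.68], [-2.91, 2.91]. Speed limits (rad/s): [2.57, 2.57, 3.14, 3.14, 3.14, 3.14].

INTERFACE

Orientations are given as a unit quaternion [x, y, z, w].
In Python, from bench import * gives the robot as it stands.
- The arm moves only by the tool drive_tool, never from a script. Its argument "commands" is a list that holds one entry, the list of rows, each a list of 6 numbers: the shift along the tool's x, y, z in cm, then the turn, a rotation vector about the tool's x, y, z in rad. A call has exactly 10 rows; each row is the pose to reach, as a shift and turn from the pose commanded when the call began, along the tool's axes at that moment; what a row does not reach only later rows make up. A row lasts 1/12 s, in which the tool goes at most 41.7 mm and 7.16 degrees, less where a joint would pass 70% of its speed; a pose out of reach is approached as far as the arm can. A call with a gripper value outside its range is refused whole. "hand" is the closure in counts, from 0 (fully open) to 255 (shut), set as the call begins (left out, the last holds). The fingers move at their own pace and stop on an object; "force" is the grip in N (left out, the last holds). Time passes only in rows, so rows that repeat a pose let the fingers close, or fill a call up. It gives the time, the measured TCP pose, the force, the opening and the grip force at its end, in the units of the state.
- get_obs(): the state, without advancing time (a new reading comes with each control period).
- get_image(name): name is "scene" or "side" or "wrist"; returns a dict with "img" (384x512x3 uint8, blue, green, red), "depth" (384x512 float32, m along the optical axis (not along the pixel's ray), 0 where there is no reading), "fx", "fy", "cx", "cy" (pixels), "origin" and "rotation" of the camera in the world; the wrist camera has in their place "mount" (4x4, takes a point from camera to tool coordinates, whose origin is the TCP and whose axes are the flange's). Camera axes: x right, y up, looking along -z (the intrinsics and any distortion apply to the point x, -y, -z); pixel columns grow to the right and rows downward; lengths in m; the calibration is good to about 2 mm. A picture is of the moment at which its call begins: read the wrist's pose just before it.
- hand_in(): hands the job in; it is judged then, once.
The state is a dict: "time": time; "joint_positions": joint angles; "joint_velocities": joint speeds; "tau": joint torques, N m; "eef_pos": TCP position; "tool_rot": TCP orientation; "ft_force": force on the tool from outside, world axes, zero at the start; "torque": the same for the moment, N m; "opening": finger opening in m; "gripper_force": force on a finger pad.
Only numpy, scipy, OpenCV 4.12 (cv2) and the standard library are available. Lean on these libraries where they do the work, as an engineer would, in place of code of your own. Each camera call takes 0.05 s, during which the arm holds its last target. There are 200 camera calls.

TASK

The red plastic jar lid lies in the guide lane on top of the bamboo bin. With one finger press down the blue roller bar of the white self-closing flap and keep the flap well open while the other finger pushes the lid along its lane, without picking it up, until it drops through the opening into the bin; never push it onto the closed flap. Then draw back so that the flap swings shut, and leave everything else where it stands.

Things in the scene. Friction and masses are not known exactly. Their poses are not given: they have to be found in the camera images.
- bin: Fixed hollow bamboo bin, 280 (x) x 210 (y) x 160 mm (z), clear far wall, floor 8 mm thick. Origin at the centre of its underside, z up, x along the lane, away from the robot at yaw 0 (yaw up to 0.3 rad). All coordinates in these notes are mm in this frame. Its flat top is at z 160.
- lane_end (a point): middle of the lane's end on the bin's top, at x 30, y -10, z 160. The lane runs along x from -140 to 30 between two rails 9 mm high and 7 mm thick, inner faces at y 17 and -37 (54 mm apart); its near end is open. Beyond it lies the opening, x 30 to 127, y -37 to 17, shut by the flap flush with the top.
- hinge (a point): middle of the flap's hinge line, at x 0, y 85, z 160; the line runs along the bin's x. The white flap is L-shaped: it covers the opening and also the strip x -125 to 125, y 27 to 85 beside the lane, on which the blue bar stands.
- flap (a joint): flap angle, rad: 0 shut, grows as it swings down into the bin, stop at 1.15. A spring shuts it as soon as it is let go; some 3 to 5 N down on the blue bar hold it open. With the bar's top pressed near the level of the bin's top the angle is about 0.8 and the lid can fall through.
- flap_bar (a point): middle of the axis of the flap's blue bar, a free-turning roller 26 mm thick, x -120 to 120; moves with the flap. Shut, it is at x 0, y 51, z 184 (so the bar's crown is 37 mm above the bin's top), 61 mm from the lane's centre line. Pressed until its crown is near the bin's top it has shifted 8 mm towards the lane, to y 43. A finger on its crown can slide along it in x, holding it down.
- lid_center (a point): centre of the red plastic jar lid, a flat disc 48 mm across and 12 mm thick, about 20 g, lying in the lane (its centre 6 mm above the bin's top) at x -75 to -5 in the bin frame
- spice: bystander, to be left alone: small spice jar standing on the bin's top, right of the lane; 36 mm across, 55 mm tall
- cup: bystander, to be left alone: clear glass cup, 72 mm across, 95 mm tall, on the counter
- bowl: bystander, to be left alone: green ceramic bowl, 140 mm across, 60 mm tall, on the counter
- mug: bystander, to be left alone: blue ceramic mug, 80 mm across, 90 mm tall, on the counter
- spoon: bystander, to be left alone: wooden spoon lying on the counter, 190 mm long
- jar: bystander, to be left alone: jar with a yellow cap, 70 mm across, 110 mm tall, on the counter
- lid: the same red lid's body, origin at the centre of its underside

How it is judged:
On the way, in this order (a step that is already met when the one before it is completed fails the run):
1. the flap is pressed well open while the lid still lies in its lane (value of joint flap above 0.45 rad and x of lid_center in the frame of bin below 0.03 m and z of lid_center in the frame of bin above 0.155 m), for 0.2 s.
2. the lid drops through the opening while the flap is held open (value of joint flap above 0.35 rad and z of lid_center in the frame of bin below 0.13 m and x of lid_center in the frame of bin above 0 m), for 0.05 s.
At the end, for the whole second after the job is handed in: The lid lies at rest inside the bin (its centre under 90 mm above the bin's underside, within its walls) and the flap is shut to within 0.06 rad (value of joint flap below 0.06 rad and z of lid_center in the frame of bin between 0.005 and 0.09 m and x of lid_center in the frame of bin between -0.14 and 0.14 m and y of lid_center in the frame of bin between -0.105 and 0.105 m and linear speed of lid below 0.03 m/s); the robot touches nothing.
It fails at once if the lid is lifted off the bin's top (more than 15 mm) (z of lid_center in the frame of bin above 0.181 m).
It fails at once if the lid is pushed onto the closed flap (its centre past the lane's end with the flap open less than 0.35 rad) (x of lid_center in the frame of bin above 0.036 m and z of lid_center in the frame of bin above 0.145 m and value of joint flap below 0.35 rad).
It fails at once if the lid falls off the bin's top to the outside (z of lid_center in the frame of bin below 0.13 m and (x of lid_center in the frame of bin below -0.145 m or x of lid_center in the frame of bin above 0.145 m or y of lid_center in the frame of bin below -0.11 m or y of lid_center in the frame of bin above 0.11 m)).
It fails at once if a bystander (spice jar, cup, bowl, mug, spoon or jar) is shifted by more than 25 mm (distance of any of spice, cup, bowl, mug, spoon, jar from where it was at the start of the episode above 0.025 m).
It also fails if it takes over 42 s, if anything falls off the work surface, if the arm or the gripper's body presses on something with over 40 N, if the wrist force passes 120 N, or if a joint passes its speed limit or range.

## Working session

There is one attempt and no reset: what is moved stays moved. The work goes in short steps, Python scripts to look and compute and a tool call to move; the robot and the scene stay as the last step left them, time stands still between calls to the robot, and variables do not carry over. Pictures are saved under pics/ and viewed, at most 10 in all, crops included, and the job is handed in when it is done.

Besides the shell and the picture viewer there is one more tool, called by a JSON object that holds its "method" and its "body". drive_tool: Moves the arm, as the interface text tells. Its arguments: {"type":"object","properties":{"commands":{"type":"array"},"hand":{"type":"number"},"force":{"type":"number"}},"required":["commands"]}

```bash
mkdir -p pics
cat > h.py <<'E'
import numpy as np, cv2, pickle
from bench import *
def snap(n,f):
    d=get_image(n); cv2.imwrite(f'pics/{f}.png',d['img']); pickle.dump(d,open(f'{f}.pkl','wb')); return d
def pt(d,u,v,r=1):
    z=d['depth'][v-r:v+r+1,u-r:u+r+1]; z=np.median(z[z>0])
    p=np.array([(u-d['cx'])/d['fx']*z,-(v-d['cy'])/d['fy']*z,-z])
    return np.array(d['rotation'])@p+np.array(d['origin'])
E
python3 - <<'E'
from h import *
o=get_obs(); print({k:np.round(v,3) for k,v in o.items()})
a=snap('scene','s1')
for k in ('fx','cx','cy','origin','rotation'): print(k,np.round(a[k],3))
print([k for k in a])
b=snap('side','d1'); print(np.round(b['origin'],3))
E
```

```text
{'time': np.float64(0.0), 'joint_positions': array([-1.22 ,  0.124,  1.652, -0.   ,  1.368, -0.083]), 'joint_velocities': array([ 0.001, -0.   , -0.001,  0.   ,  0.   ,  0.001]), 'tau': array([-0.0000e+00, -4.2361e+01, -3.6546e+01, -0.0000e+00,  7.0000e-03,
       -0.0000e+00]), 'eef_pos': array([ 0.273, -0.589,  0.252]), 'tool_rot': array([ 0.977,  0.215, -0.   , -0.001]), 'ft_force': array([-0.168, -0.245,  0.323]), 'torque': array([-0.084,  0.044, -0.01 ]), 'gripper_force': np.float64(0.0), 'opening': np.float64(0.086)}
fx 400.65
cx 255.54
cy 190.977
origin [1.12  0.453 1.13 ]
rotation [0.126 0.271 0.859 0.415]
['img', 'depth', 'fx', 'fy', 'cx', 'cy', 'origin', 'rotation']
[0.071 1.073 0.872]
```

View pics/s1.png

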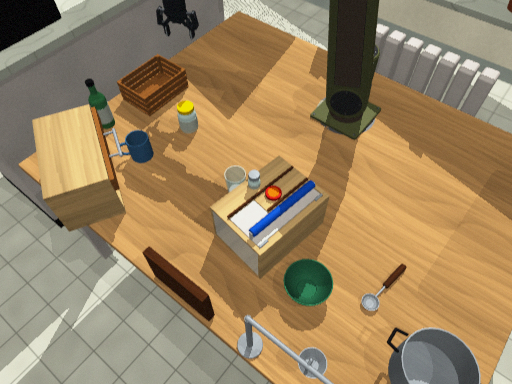

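View pics/d1.png

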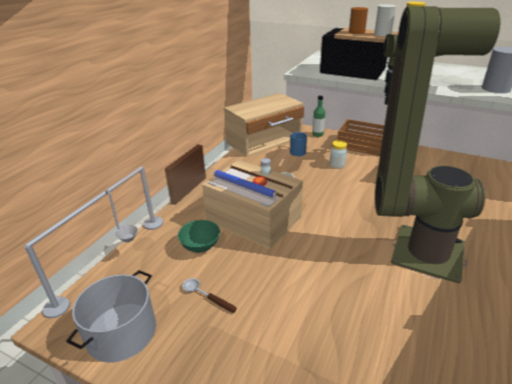

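The scene view shows the bin around (270,215), with the red lid at (273,193), the blue bar from (252,228) to (314,187) and the spice jar at (254,177). I'll fit the bin pose from the coloured points.

```bash
sed -i 's/^    return np.array(d\[.rotation.*/    return Rotation.from_quat(d["rotation"]).apply(p)+np.array(d["origin"])/; 1a from scipy.spatial.transform import Rotation' h.py
python3 - <<'E'
from h import *
for n in ('s1','d1'):
    d=pickle.load(open(n+'.pkl','rb')); hsv=cv2.cvtColor(d['img'],cv2.COLOR_BGR2HSV)
    H,S,V=cv2.split(hsv)
    box=np.zeros(H.shape,bool)
    if n=='s1': box[150:275,205:330]=1
    else: box[155:240,200:305]=1
    z=d['depth']
    def cloud(m):
        v,u=np.nonzero(m&box&(z>0)); return np.array([pt(d,a,b,0) for a,b in zip(u,v)]).reshape(-1,3)
    bl=cloud((H>108)&(H<128)&(S>150)); rd=cloud(((H<8)|(H>172))&(S>180)&(V>140))
    bl=bl[bl[:,2]>.15]
    print(n,'blue',len(bl),bl.mean(0).round(4),np.percentile(bl[:,2],95).round(4))
    q=bl[:,:2]-bl[:,:2].mean(0); w,vv=np.linalg.eigh(q.T@q); ax=vv[:,1]*np.sign(vv[0,1]); t=q@ax
    e=bl[:,:2].mean(0)
    print('yaw',np.arctan2(ax[1],ax[0]).round(4),'ends',(e+ax*t.min()).round(4),(e+ax*t.max()).round(4),'len',np.ptp(t))
    r=rd[rd[:,2]>.165]
    print('red',len(rd),rd[:,2].min().round(3),rd[:,2].max().round(3),'top',((r.min(0)+r.max(0))/2).round(4),np.ptp(r,axis=0))
d=pickle.load(open('s1.pkl','rb'))
c=cv2.resize(d['img'][150:275,200:335],None,fx=5,fy=4.8,interpolation=2);cv2.imwrite('pics/s1c.png',cv2.resize(d['img'][150:275,200:335],None,fx=4.8,fy=4.8,interpolation=cv2.INTER_CUBIC))
E
```

```text
s1 blue 632 [0.6154 0.1342 0.194 ] 0.1989
yaw -0.1485 ends [0.4911 0.1528] [0.7278 0.1174] len 0.23936045427201025
red 79 0.165 0.176 top [0.5765 0.074  0.171 ] [0.04564562 0.0461611  0.010167  ]
d1 blue 51 [0.6579 0.1287 0.1958] 0.1984
yaw -0.1336 ends [0.6093 0.1353] [0.7137 0.1212] len 0.1053632358880778
red 11 0.171 0.175 top [0.5761 0.0724 0.1733] [0.02730635 0.0391604  0.00401163]
```

View pics/s1c.png

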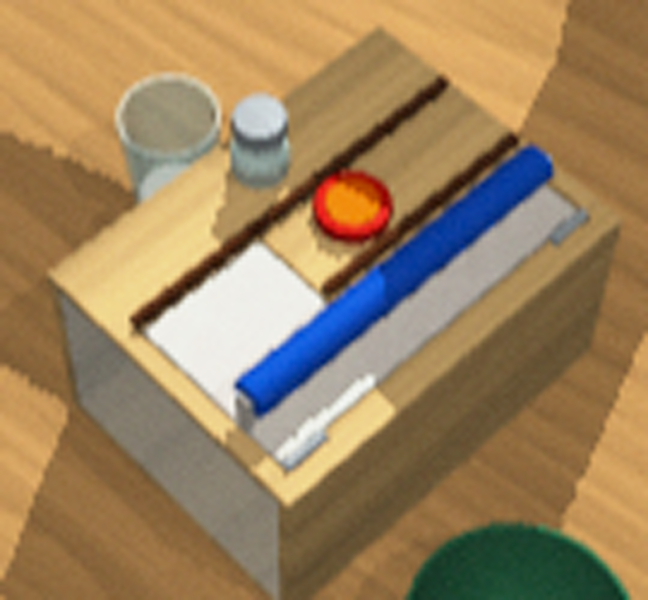

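The crop shows the lid at (352,207), the bar from (255,395) to (535,165), the opening at (235,325), the spice jar at (260,140) and the cup beyond it. From the fit, the bin origin is about (0.601, 0.080), its yaw is -0.147, and the lid is at bin x of about -24 mm. I'll start moving now.

{"method": "drive_tool", "body": {"commands": [[[2.6,-2.6,-0.5,0,0,0.06],[5.2,-5.2,-1,0,0,0.12],[7.9,-7.9,-1.5,0,0,0.18],[10.5,-10.5,-2,0,0,0.24],[13.1,-13.2,-2.5,0,0,0.3],[15.7,-15.8,-3,0,0,0.36],[18.4,-18.5,-3.5,0,0,0.42],[21,-21.1,-4,0,0,0.48],[23.6,-23.8,-4.5,0,0,0.54],[26.2,-26.4,-5,0,0,0.58]]], "hand": 125, "force": 40}}

```text
time: 0.93
eef_pos: [0.3999, -0.2382, 0.3031]
tool_rot: [0.997, -0.075, -0.0, -0.0]
ft_force: [0.8, 0.3, 0.1]
opening: 0.0438
gripper_force: 0.0
```

```bash
cat >> h.py <<'E'
O=np.array([.601,.080]); YAW=-.147
def show():
    o=get_obs(); R=Rotation.from_quat(o['tool_rot']); p=np.array(o['eef_pos'])
    b=Rotation.from_rotvec([0,0,-YAW]).apply(p-np.r_[O,0])
    print('t',round(float(o['time']),2),'bin mm',(b*1000).round(1),'F',np.round(o['ft_force'],1),'open',round(float(o['opening'])*1000,1))
    return o,R,p
def go(bx,by,z):
    "shift in cm and turn in tool axes to bin-frame x,y (mm), height z, tool y along -bin y, pointing down"
    o,R,p=show()
    t=Rotation.from_rotvec([0,0,YAW]).apply([bx/1e3,by/1e3,z/1e3])+np.r_[O,0]
    T=Rotation.from_euler('ZX',[YAW,np.pi])
    print('shift cm',(R.inv().apply(t-p)*100).round(2),'turn',(R.inv()*T).as_rotvec().round(3))
E
python3 -c "
from h import *
go(-80,18.5,303)"
```

```text
t 0.93 bin mm [-152.3 -344.2  303.1] F [0.8 0.3 0.1] open 43.8
shift cm [ 7.150e+00 -3.629e+01  2.000e-02] turn [-0.     0.    -0.002]
```

{"method": "drive_tool", "body": {"commands": [[[0.8,-3.7,0,0,0,0],[1.5,-7.4,0,0,0,0],[2.3,-11.1,0,0,0,0],[3,-14.8,0,0,0,0],[3.8,-18.5,0,0,0,0],[4.5,-22.2,0,0,0,0],[5.3,-26,0,0,0,0],[6,-30,0,0,0,0],[6.7,-33.5,0,0,0,0],[7.1,-36.3,0,0,0,0]]]}}

```text
time: 1.77
eef_pos: [0.5232, 0.1113, 0.3027]
tool_rot: [0.997, -0.072, -0.0, -0.0]
ft_force: [0.1, -0.4, -0.6]
opening: 0.0436
gripper_force: 0.0
```

Run:
```python
from h import *
o,R,p=show()
w=get_image('wrist'); M=np.array(w['mount']); print(M.round(3), w['fx'])
w['rotation']=(R*Rotation.from_matrix(M[:3,:3])).as_quat(); w['origin']=p+R.apply(M[:3,3])
pickle.dump(w,open('w1.pkl','wb')); cv2.imwrite('pics/w1.png',w['img'])
```

```text
t 1.77 bin mm [-81.5  19.6 302.7] F [ 0.1 -0.4 -0.6] open 43.6
[[ 0.     0.957  0.291  0.075]
 [ 1.    -0.    -0.    -0.002]
 [ 0.     0.291 -0.957 -0.121]
 [ 0.     0.     0.     1.   ]] 339.0498687753511
```

View pics/w1.png

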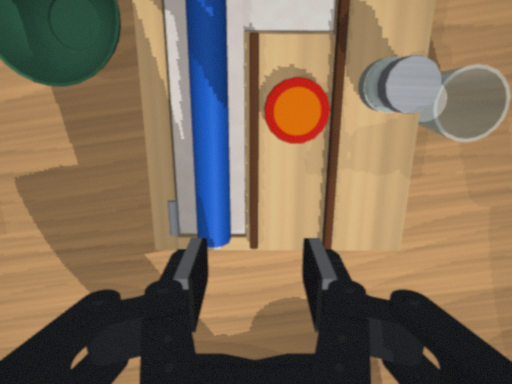

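The wrist view shows the bar from (207,0) to (215,240), the lid at (297,110), the rails' inner edges at (260,150) and (333,150), the bin's near edge at row 249, and the lane end at row 32.

Run:
```python
from h import *
d=pickle.load(open('w1.pkl','rb'))
def B(u,v,z=None):
    if z is None: w=pt(d,u,v)
    else:
        r=Rotation.from_quat(d['rotation']).apply([(u-d['cx'])/d['fx'],-(v-d['cy'])/d['fy'],-1]); o=d['origin']; w=o+r*(z-o[2])/r[2]
    return (Rotation.from_rotvec([0,0,-YAW]).apply(w-np.r_[O,0])*1000).round(1)
for n,u,v,z in [('railL top inner hi',260,60,.169),('railL lo',259,240,.169),('railR hi',336,40,.169),('railR lo',325,240,.169),('near edge L',160,249,.16),('near edge R',400,250,.16),('laneend',290,32,.16),('lid',297,110,None),('lid',297,110,.172),('top',290,200,None),('bar near end',215,243,None),('bar L',189,60,.184),('bar R',226,60,.184),('bar L',198,215,.184),('bar R',229,215,.184),('spice',412,85,None)]: print(n,B(u,v,z))
```

```text
railL top inner hi [ 11.5  18.  169. ]
railL lo [-127.1   17.8  169. ]
railR hi [ 24.6 -34.5 169. ]
railR lo [-126.9  -36.5  169. ]
near edge L [-140.1  102.7  160. ]
near edge R [-140.4 -103.7  160. ]
laneend [ 30.9  -3.4 160. ]
lid [-22.4  -8.8 173.7]
lid [-22.5  -9.  172. ]
top [-95.   -7.5 160.9]
bar near end [-116.5   50.5  196.7]
bar L [ 10.3  65.2 184. ]
bar R [ 10.4  40.7 184. ]
bar L [-99.4  64.3 184. ]
bar R [-99.4  40.8 184. ]
spice [ -5.3 -70.8 215.3]
```

Run:
```python
from h import *
d=pickle.load(open('w1.pkl','rb')); M=np.array(d['mount']); z=d['depth']
v,u=np.nonzero((z>0)&(z<.2)); Z=z[v,u]
P=np.c_[(u-d['cx'])/d['fx']*Z,-(v-d['cy'])/d['fy']*Z,-Z]@M[:3,:3].T+M[:3,3]; P*=1000
print(len(P),P.min(0),P.max(0))
for a in range(-70,40,6):
    s=P[(P[:,2]>=a)&(P[:,2]<a+6)]
    if len(s):
        L=s[s[:,1]<0];R=s[s[:,1]>0]
        f=lambda q:(q[:,1].min().round(1),q[:,1].max().round(1),q[:,0].min().round(1),q[:,0].max().round(1)) if len(q) else None
        print(a,f(L),f(R))
```

```text
38173 [-12.46076167 -63.52722751 -68.12626167] [ 92.72152662 107.21898794  93.15316447]
-70 (np.float64(-26.1), np.float64(-12.8), np.float64(16.3), np.float64(19.1)) (np.float64(9.1), np.float64(22.5), np.float64(16.0), np.float64(19.0))
-64 (np.float64(-60.7), np.float64(-0.1), np.float64(8.4), np.float64(19.0)) (np.float64(0.1), np.float64(57.6), np.float64(8.3), np.float64(19.2))
-58 (np.float64(-63.5), np.float64(-0.0), np.float64(1.8), np.float64(19.1)) (np.float64(0.0), np.float64(59.7), np.float64(1.8), np.float64(18.7))
-52 (np.float64(-62.1), np.float64(-5.2), np.float64(1.3), np.float64(18.7)) (np.float64(1.3), np.float64(58.5), np.float64(1.0), np.float64(19.1))
-46 (np.float64(-60.5), np.float64(-19.3), np.float64(-10.8), np.float64(18.1)) (np.float64(15.6), np.float64(56.6), np.float64(-10.8), np.float64(18.1))
-40 (np.float64(-58.6), np.float64(-21.8), np.float64(-12.3), np.float64(14.9)) (np.float64(18.1), np.float64(55.2), np.float64(-11.9), np.float64(14.8))
-34 (np.float64(-56.7), np.float64(-22.8), np.float64(-12.3), np.float64(15.1)) (np.float64(19.4), np.float64
[... 645 characters left out ...]
at64(12.3))
-4 (np.float64(-37.4), np.float64(-23.4), np.float64(-10.4), np.float64(12.2)) (np.float64(19.6), np.float64(33.5), np.float64(-10.7), np.float64(12.3))
2 (np.float64(-37.2), np.float64(-23.3), np.float64(-10.8), np.float64(12.2)) (np.float64(19.6), np.float64(33.4), np.float64(-10.4), np.float64(12.5))
8 (np.float64(-37.2), np.float64(-23.5), np.float64(-10.2), np.float64(12.2)) (np.float64(19.7), np.float64(33.3), np.float64(-10.1), np.float64(12.0))
14 (np.float64(-30.1), np.float64(-23.5), np.float64(-10.2), np.float64(11.8)) (np.float64(19.7), np.float64(26.5), np.float64(-10.2), np.float64(12.0))
20 None (np.float64(20.1), np.float64(20.1), np.float64(1.0), np.float64(2.4))
```

The frame agrees with the notes to about 1 mm, and the lid is at bin x of -22.5. I'll lower with an opening of about 50 mm, so one tip is over the bar crown and the other is in the lane behind the lid.

{"method": "drive_tool", "body": {"commands": [[[0,0,2,0,0,0],[0,0,4,0,0,0],[0,0,6,0,0,0],[0,0,7.5,0,0,0],[0,0,8,0,0,0],[0,0,8,0,0,0],[0,0,8,0,0,0],[0,0,8,0,0,0],[0,0,8,0,0,0],[0,0,8,0,0,0]]], "hand": 106}}

```text
time: 2.65
eef_pos: [0.5237, 0.1087, 0.2247]
tool_rot: [0.997, -0.073, 0.001, -0.0]
ft_force: [0.6, 0.1, 0.0]
opening: 0.0498
gripper_force: 0.0
```

```bash
python3 -c "
from h import *
go(-80,20,184)"
```

```text
t 2.65 bin mm [-80.7  17.  224.7] F [0.6 0.1 0. ] open 49.8
shift cm [ 0.06 -0.29  4.07] turn [-0.001 -0.002  0.001]
```

{"method": "drive_tool", "body": {"commands": [[[0,-0.3,0.4,0,0,0],[0,-0.3,0.8,0,0,0],[0,-0.3,1.3,0,0,0],[0,-0.3,1.8,0,0,0],[0,-0.3,2.3,0,0,0],[0,-0.3,2.8,0,0,0],[0,-0.3,3.3,0,0,0],[0,-0.3,3.7,0,0,0],[0,-0.3,3.9,0,0,0],[0,-0.3,3.9,0,0,0]]]}}

```text
time: 3.48
eef_pos: [0.5238, 0.1115, 0.184]
tool_rot: [0.997, -0.073, 0.0, 0.0]
ft_force: [2.5, 0.9, 4.8]
opening: 0.0495
gripper_force: 2.1
```

```bash
cat >> h.py <<'E'
def wrist(f):
    o,R,p=show(); w=get_image('wrist'); M=np.array(w['mount'])
    w['rotation']=(R*Rotation.from_matrix(M[:3,:3])).as_quat(); w['origin']=p+R.apply(M[:3,3])
    pickle.dump(w,open(f+'.pkl','wb')); cv2.imwrite(f'pics/{f}.png',w['img']); return w
def clouds(d):
    H,S,V=cv2.split(cv2.cvtColor(d['img'],cv2.COLOR_BGR2HSV))
    for n,m in (('blue',(H>108)&(H<128)&(S>150)),('red',((H<16)|(H>172))&(S>200)&(V>140))):
        v,u=np.nonzero(m&(d['depth']>0)); w=np.array([pt(d,a,b,0) for a,b in zip(u,v)]).reshape(-1,3)
        if len(w):
            q=Rotation.from_rotvec([0,0,-YAW]).apply(w-np.r_[O,0])*1000
            print(n,len(q),'p2',np.percentile(q,2,0).round(1),'p98',np.percentile(q,98,0).round(1))
E
python3 -c "
from h import *
d=wrist('w2');clouds(d);go(-80,20,183)"
```

```text
t 3.48 bin mm [-81.   19.9 184. ] F [2.5 0.9 4.8] open 49.5
blue 12195 p2 [-113.3   33.6  155.3] p98 [ 23.6  56.5 166.6]
red 8993 p2 [-43.6 -30.  171.4] p98 [ -1.8  12.4 174.2]
t 3.53 bin mm [-81.   19.9 184.3] F [1.7 0.3 4.9] open 49.8
shift cm [ 0.1  -0.01  0.13] turn [ 0.    -0.001  0.001]
```

View pics/w2.png

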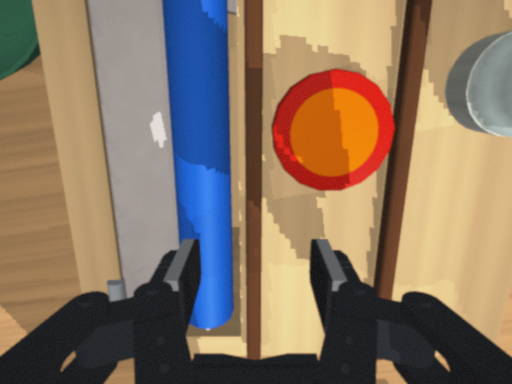

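The wrist view shows the bar pressed down to the left of the rail (crown at about z 166 by depth), with the left finger on it near (190,260). The lid is at (333,130) and still at x -23, with the right finger behind it near (325,270). I'll go 3 mm lower and start pushing.

{"method": "drive_tool", "body": {"commands": [[[0,0,0.2,0,0,0],[0,0,0.3,0,0,0],[0.5,0,0.3,0,0,0],[1.2,0,0.3,0,0,0],[1.8,0,0.3,0,0,0],[2.4,0,0.3,0,0,0],[3.0,0,0.3,0,0,0],[3.6,0,0.3,0,0,0],[4.1,0,0.3,0,0,0],[4.5,0,0.3,0,0,0]]]}}

```text
time: 4.37
eef_pos: [0.5686, 0.1049, 0.1812]
tool_rot: [0.997, -0.073, -0.0, 0.0]
ft_force: [-3.3, 0.6, 4.6]
opening: 0.0498
gripper_force: 2.4
```

```bash
python3 -c "
from h import *
d=wrist('w3');clouds(d);go(45,20,182)"
```

```text
t 4.37 bin mm [-35.7  19.9 181.2] F [-3.3  0.6  4.6] open 49.8
blue 12724 p2 [-87.1  34.2 152.4] p98 [ 68.8  56.9 163.7]
red 8563 p2 [-19.8 -30.  171.5] p98 [ 21.6  12.3 174.2]
t 4.42 bin mm [-35.2  19.9 181.3] F [-2.2  1.4  5.7] open 49.8
shift cm [ 8.02 -0.01 -0.06] turn [-0.    -0.     0.001]
```

The lid moved to x of about 1 and stayed flat, and the crown is at z 163. I'll keep pushing.

{"method": "drive_tool", "body": {"commands": [[[0.6,0,0,0,0,0],[1.2,0,0,0,0,0],[1.8,0,0,0,0,0],[2.4,0,0,0,0,0],[3.0,0,0,0,0,0],[3.6,0,0,0,0,0],[4.2,0,0,0,0,0],[4.8,0,0,0,0,0],[5.4,0,0,0,0,0],[5.8,0,0,0,0,0]]]}}

```text
time: 5.25
eef_pos: [0.6262, 0.0965, 0.1813]
tool_rot: [0.997, -0.073, 0.0, 0.0]
ft_force: [-4.2, 1.2, 4.9]
opening: 0.0499
gripper_force: 2.3
```

```bash
python3 -c "
from h import *
d=wrist('w4');clouds(d)"
```

```text
t 5.25 bin mm [ 22.5  20.  181.3] F [-4.2  1.2  4.9] open 49.9
blue 11794 p2 [-29.7  34.2 152.5] p98 [117.5  56.8 163.8]
red 684 p2 [ 78.2 -72.8  48.5] p98 [ 98.2 -45.7  57.5]
```

View pics/w4.png

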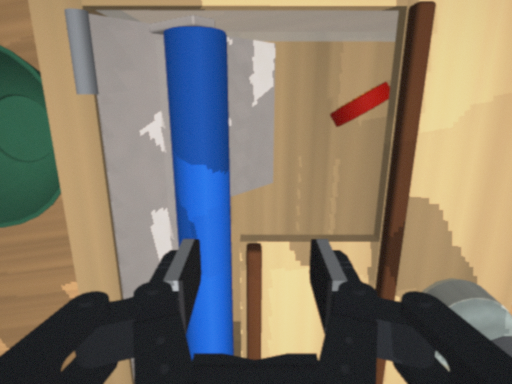

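The lid has gone through: its red edge shows at (360,103), about 50 mm above the bin's underside. I'll raise slowly to let the flap close.

{"method": "drive_tool", "body": {"commands": [[[0,0,-0.5,0,0,0],[0,0,-1,0,0,0],[0,0,-1.5,0,0,0],[0,0,-2,0,0,0],[0,0,-2.5,0,0,0],[0,0,-3,0,0,0],[0,0,-3.5,0,0,0],[0,0,-4.2,0,0,0],[0,0,-6,0,0,0],[0,0,-8,0,0,0]]]}}

```text
time: 6.13
eef_pos: [0.6239, 0.0965, 0.2597]
tool_rot: [0.997, -0.073, -0.003, 0.0]
ft_force: [0.4, -1.0, 0.1]
opening: 0.05
gripper_force: 0.0
```

{"method": "drive_tool", "body": {"commands": [[[-1,0,-2,0,0,0],[-2,0,-4,0,0,0],[-3,0,-5,0,0,0],[-4,0,-6,0,0,0],[-5,0,-7,0,0,0],[-6,0,-8,0,0,0],[-7,0,-8,0,0,0],[-7.5,0,-8,0,0,0],[-7.5,0,-8,0,0,0],[-7.5,0,-8,0,0,0]]]}}

```text
time: 6.97
eef_pos: [0.5507, 0.1076, 0.3404]
tool_rot: [0.997, -0.073, -0.001, 0.0]
ft_force: [-0.5, -0.0, 0.2]
opening: 0.0498
gripper_force: 0.0
```

```bash
python3 -c "
from h import *
d=wrist('w5');clouds(d)
a=snap('scene','s2');cv2.imwrite('pics/s2c.png',np.hstack([d['img'][:,60:400],cv2.resize(a['img'][140:300,190:345],(372,384))]))"
```

```text
t 6.97 bin mm [-53.8  19.9 340.4] F [-0.5 -0.   0.2] open 49.8
blue 6352 p2 [-113.    41.1  189. ] p98 [ 76.6  63.1 198.5]
```

View pics/s2c.png

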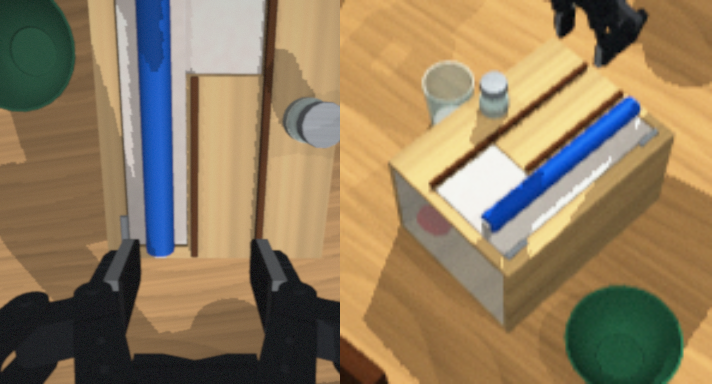

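The flap is shut with its bar back at z 197, and the lane is empty. The lid shows through the clear wall at (435,220), and the spice jar, cup and bowl haven't moved. I'll wait one call, then check that the lid is at rest and how high it lies.

{"method": "drive_tool", "body": {"commands": [[[0,0,0,0,0,0],[0,0,0,0,0,0],[0,0,0,0,0,0],[0,0,0,0,0,0],[0,0,0,0,0,0],[0,0,0,0,0,0],[0,0,0,0,0,0],[0,0,0,0,0,0],[0,0,0,0,0,0],[0,0,0,0,0,0]]]}}

```text
time: 7.9
eef_pos: [0.5512, 0.1076, 0.3414]
tool_rot: [0.997, -0.073, 0.0, -0.0]
ft_force: [-0.9, -0.5, 0.5]
opening: 0.0499
gripper_force: 0.0
```

```bash
python3 -c "
from h import *
a=pickle.load(open('s2.pkl','rb'));b=snap('scene','s3')
for d in (a,b):
    I=d['img'].astype(int);m=(I[...,2]-I[...,1]>45)&(abs(I[...,1]-I[...,0])<45);m[:,:205]=0;m[:205]=0;m[260:]=0;m[:,260:]=0
    v,u=np.nonzero(m);print(len(u),u.mean(),v.mean(),u.min(),u.max(),v.min(),v.max())
    r=Rotation.from_quat(d['rotation']).apply([(u.mean()-d['cx'])/d['fx'],-(v.mean()-d['cy'])/d['fy'],-1]);o=np.array(d['origin'])
    for z in (.015,.03,.05,.07): print(z,(Rotation.from_rotvec([0,0,-YAW]).apply(o+r*(z-o[2])/r[2]-np.r_[O,0])*1000).round())
"
```

```text
9 227.77777777777777 227.88888888888889 224 239 207 234
0.015 [101. -83.  15.]
0.03 [106. -76.  30.]
0.05 [112. -66.  50.]
0.07 [118. -57.  70.]
11 230.8181818181818 220.45454545454547 224 241 205 235
0.015 [ 76. -97.  15.]
0.03 [ 81. -90.  30.]
0.05 [ 88. -80.  50.]
0.07 [ 95. -70.  70.]
```

```bash
python3 -c "
from h import *
a=pickle.load(open('s2.pkl','rb'))['img'];b=pickle.load(open('s3.pkl','rb'))['img']
print(cv2.absdiff(a,b)[210:262,205:262].max())
cv2.imwrite('pics/c.png',cv2.resize(np.hstack([a[195:275,205:265],b[195:275,205:265]]),None,fx=6,fy=6))"
```

```text
39
```

View pics/c.png

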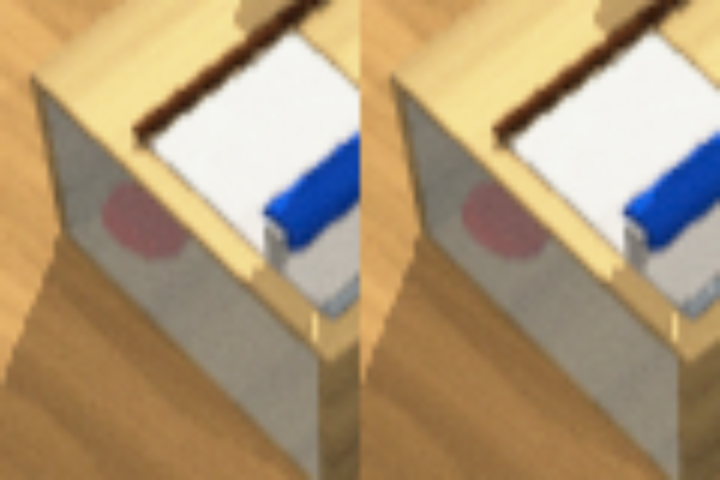

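The two frames are the same: the lid, at (150,218) and (508,218), is lying flat and at rest on the bin floor.

```bash
python3 -c "
from bench import *
print(hand_in())"
```

```text
the job is handed in; nothing more can be done
None
```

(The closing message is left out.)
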